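# Pack the tap-repair kit into its caddy

## Task

Pack the tap-repair kit into the aluminium caddy, each piece in the bay with the floor of its own colour: the blue-handled pliers in the blue bay and the orange spring clamp lying on the counter in the orange bay, both lying flat on the bay floor, and the black rubber stopper standing upright on its narrow end in the black bay. Leave the red-handled pliers, the green clamp and the white stopper where they are.

Things in the scene. Friction and masses are not known exactly. Their poses are not given: they have to be found in the camera images.
- pliers_blue: Long-nose pliers lying flat, steel, blue plastic handles, 141 mm long, 14 high. Origin: underside, below the round pivot; x along them to the nose tip (x +68; handle ends -73), z up. At the pivot (x -12 to +12) 26 wide, parallel sides, full height: grip across y. Handles spread to 50 wide. Mass centre within 15 of the pivot. 0.12 kg. Of the kit.
- clamp_orange: Spring clamp, orange plastic, lying flat, 107 mm long, 22 high. Origin: underside, below the pivot knuckle; x along it to the grey jaw tips (x +52; handle ends -55), z up. Knuckle: 30 long (x), 36 wide (y), flat sides, full height: grip across y. Handles spread to 58 wide. Rigid. 0.09 kg. Of the kit. (The one fixed on the counter edge is not.)
- stopper_black: Black rubber stopper standing on its narrow end, round, 50 mm high. Origin: centre of the underside; z up. Foot 37 diameter, 40 at height 28; above that a straight collar, 42 diameter, to grip. 0.07 kg. Of the kit.
- pliers_red: Long-nose pliers lying flat, steel, red plastic handles, 141 mm long, 14 high. Origin: underside, below the round pivot; x along them to the nose tip (x +68; handle ends -73), z up. At the pivot (x -12 to +12) 26 wide, parallel sides, full height: grip across y. Handles spread to 50 wide. Mass centre within 15 of the pivot. 0.12 kg. Look-alike: leave it.
- clamp_green: Spring clamp, green plastic, lying flat, 107 mm long, 22 high. Origin: underside, below the pivot knuckle; x along it to the grey jaw tips (x +52; handle ends -55), z up. Knuckle: 30 long (x), 36 wide (y), flat sides, full height: grip across y. Handles spread to 58 wide. Rigid. 0.09 kg. Look-alike: leave it.
- stopper_white: White rubber stopper standing on its narrow end, round, 50 mm high. Origin: centre of the underside; z up. Foot 37 diameter, 40 at height 28; above that a straight collar, 42 diameter, to grip. 0.07 kg. Look-alike: leave it.
- bay_blue: Blue-floored bay of the caddy, for the blue-handled pliers. Origin: centre of the floor's top surface, 6 mm above the counter; x along the bay, z up. Inside 166 long (x), 88 wide (y); walls 4 thick, tops 20 above the floor. Three equal bays side by side in y, 92 apart, in any order, in a fixed open aluminium tray 174 x 280, turned up to 0.35 rad.
- bay_orange: Orange-floored bay of the caddy, for the orange clamp. Origin: centre of the floor's top surface, 6 mm above the counter; x along the bay, z up. Inside 166 long (x), 88 wide (y); walls 4 thick, tops 20 above the floor. Three equal bays side by side in y, 92 apart, in any order, in a fixed open aluminium tray 174 x 280, turned up to 0.35 rad.
- bay_black: Black-floored bay of the caddy, for the black stopper. Origin: centre of the floor's top surface, 6 mm above the counter; x along the bay, z up. Inside 166 long (x), 88 wide (y); walls 4 thick, tops 20 above the floor. Three equal bays side by side in y, 92 apart, in any order, in a fixed open aluminium tray 174 x 280, turned up to 0.35 rad.
Not all that is in view belongs to the job. Several things look just like the clamp_green: the one meant starts nearest to the robot's base. What is shaped like the clamp_orange but yellow is not meant.

How it is judged (in metres and radians):
At the end, for the whole second after the job is handed in: Blue pliers, orange clamp, black stopper each inside the bay of its colour, underside within 7 mm of the bay floor, flat or upright as at the start (0.15 rad), at rest. Red pliers, green clamp, white stopper within 30 mm of their starts, not tipped (0.15 rad) (x of pliers_blue in the frame of bay_blue between -0.03 and 0.03 m and y of pliers_blue in the frame of bay_blue between -0.035 and 0.035 m and z of pliers_blue in the frame of bay_blue between -0.007 and 0.007 m and angle between each of pliers_blue, clamp_orange, stopper_black, pliers_red, clamp_green, stopper_white's own z axis and vertical below 0.15 rad and linear speed of each of pliers_blue, clamp_orange, stopper_black, pliers_red, clamp_green, stopper_white below 0.02 m/s and angular speed of each of pliers_blue, clamp_orange, stopper_black below 0.2 rad/s and x of clamp_orange in the frame of bay_orange between -0.045 and 0.045 m and y of clamp_orange in the frame of bay_orange between -0.035 and 0.035 m and z of clamp_orange in the frame of bay_orange between -0.007 and 0.007 m and x of stopper_black in the frame of bay_black between -0.07 and 0.07 m and y of stopper_black in the frame of bay_black between -0.032 and 0.032 m and z of stopper_black in the frame of bay_black between -0.007 and 0.007 m and distance of each of pliers_red, clamp_green, stopper_white from where it was at the start of the episode below 0.03 m); the robot touches nothing.
It fails at once if a look-alike (red-handled pliers, green clamp or white stopper) is moved more than 30 mm (distance of any of pliers_red, clamp_green, stopper_white from where it was at the start of the episode above 0.03 m).
It also fails if it takes over 106 s, if anything falls off the work surface, if the arm or the gripper's body presses on something with over 40 N, if the wrist force passes 120 N, or if a joint passes its speed limit or range.

## Robot

A 7-joint arm with a two-finger parallel gripper is mounted at the origin on the work surface. World frame = base frame: x ahead of the robot, y to its left, z up, the work surface at z = 0. Lengths are in m, angles in degrees, forces in N, time in s.
With the tool pointing down it reaches from about 0.425 to 0.875 m from the base axis. Payload 8.4 kg.
Tool frame: the origin (TCP) lies on the front face of the gripper's body, between the roots of the fingers; the fingertips stand 70 mm ahead of it and the grasp point (between the pads) lies 51 mm ahead of it; z points along the fingers, y is the line along which they close (so a half turn about z gives the same grasp; the last joint's range is limited). The gripper opens to 87 mm and grips with 3 to 60 N. Pads are 19 mm wide; open, the fingers measure 117 mm over their backs; the gripper's body (75 mm by 190 mm) begins 51 mm behind the grasp point.
Start: joints at [-5.684, 19.091, 2.286, 83.961, -0.768, 76.965, -3.352], TCP at [0.65, -0, 0.292] pointing down, gripper open.
Joint ranges: [-147.57, 147.57], [-21.85, 119.76], [-74.77, 79.35], [14.55, 137.4], [-85.83, 265.84], [4.83, 119.75], [-152.11, 152.11]. Speed limits (degrees/s): [127.2, 127.2, 159.86, 159.86, 180, 180, 180].

## Interface

Orientations are given as [roll, pitch, yaw] about the fixed x, y, z axes, in that order (R = Rz(yaw) Ry(pitch) Rx(roll)).
In Python, from workcell import manip, viewer gives the robot as it stands.
- The arm moves only by the tool step_arm, never from a script. Its argument "motion" is a list that holds one entry, the list of rows, each a list of 6 numbers: the shift along the world's x, y, z normalised to -1 to 1, where 1 is 1 m, then the turn, a rotation vector about the world's x, y, z normalised to -1 to 1, where 1 is pi/2 rad. In form: [[[tx, ty, tz, ax, ay, az], ...]]. A call has 1 to 5 rows; each row shifts and turns the commanded pose from where the row before left it; what a row does not reach is not made up. A row lasts 1/12 s, in which the tool goes at most 41.7 mm and 7.16 degrees, less where a joint would pass 70% of its speed; a pose out of reach is approached as far as the arm can. A call with a number of a shift or a turn outside -1 to 1 is refused whole. A call with a gripper value outside its range is refused whole. "gripper" is the closure, from -1 (fully open) to 1 (shut), set as the call begins (left out, the last holds). The fingers move at their own pace and stop on an object; "grip_force" is the grip in N (left out, the last holds). Time passes only in rows, so rows that do not move let the fingers close. It gives the time, the measured TCP pose, the force, the opening and the grip force at its end, in the units of the state.
- manip.sense(): the state, without advancing time (a new reading comes with each control period).
- viewer.camera(name): name is "scene" or "side" or "wrist"; returns (picture, depth): 400x640x3 uint8, red, green, blue; 400x640 float32, m along the optical axis (not along the pixel's ray), 0 where there is no reading.
- viewer.get_calibration(name): a dict with "K" (3x3 intrinsics, pixels), "k1" (the pictures are not rectified: a ray, as slopes to the right and down, at radius r is drawn at 1 + k1 r^2 times it, then the intrinsics apply), "rvec" (rotation vector, rad) and "tvec" (3), from world to camera coordinates, as OpenCV has them. Camera axes: x right, y down, z forward; pixel columns grow to the right and rows downward; lengths in m; the calibration is good to about 2 mm. A picture is of the moment at which its call begins: read the wrist's pose just before it. get_calibration takes no time and is no camera call; for the wrist camera it gives the pose at the moment of the call.
- manip.sign_off(): hands the job in; it is judged then, once.
The state is a dict: "time": time; "q": joint angles; "dq": joint speeds; "effort": joint torques, N m; "position": TCP position; "ee_rot": TCP orientation; "wrist_force": force on the tool from outside, world axes, zero at the start; "wrist_torque": the same for the moment, N m; "width": opening from 0.0 (shut) to 1.0 (fully open); "grip_force": force on a finger pad.
Only numpy, scipy, OpenCV 4.12 (cv2) and the standard library are available. Lean on these libraries where they do the work, as an engineer would, in place of code of your own. Each camera call takes 0.05 s, during which the arm holds its last target. There are 200 camera calls.

## Working session

There is one attempt and no reset: what is moved stays moved. The work goes in short steps, Python scripts to look and compute and a tool call to move; the robot and the scene stay as the last step left them, time stands still between calls to the robot, and variables do not carry over. Pictures are saved under pics/ and viewed, at most 14 in all, crops included, and the job is handed in when it is done.

Besides the shell and the picture viewer there is one more tool, called after "Request:" by a JSON object that holds its "api" and its "payload", one argument or row to a line. step_arm: Moves the arm, as the interface text tells. Its arguments: {"type":"object","properties":{"motion":{"type":"array","items":{"type":"array","items":{"type":"array","items":{"type":"number","minimum":-1,"maximum":1}}}},"gripper":{"type":"number"},"grip_force":{"type":"number"}},"required":["motion"]}

```bash
mkdir -p pics; cat > h.py <<'E'
import numpy as np, cv2
from workcell import manip, viewer
def grab(n,save=None):
    c=viewer.get_calibration(n); im,d=viewer.camera(n)
    c={k:np.array(v,float) for k,v in c.items()}
    if save: cv2.imwrite('pics/'+save+'.png',im[:,:,::-1])
    np.savez('/tmp/'+(save or n)+'.npz',im=im,d=d,**c)
    return im,d,c
def load(s):
    z=np.load('/tmp/'+s+'.npz'); return z['im'],z['d'],{k:z[k] for k in('K','k1','rvec','tvec')}
def rays(c,px):
    D=np.array([float(c['k1']),0,0,0])
    u=cv2.undistortPoints(np.array(px,float).reshape(-1,1,2),c['K'],D).reshape(-1,2)
    R=cv2.Rodrigues(c['rvec'])[0]
    return -R.T@c['tvec'].ravel(), np.c_[u,np.ones(len(u))]@R
def plane(c,px,z):
    o,r=rays(c,px); return o+r*((z-o[2])/r[:,2])[:,None]
def cloud(d,c,mask):
    v,u=np.nonzero(mask&(d>0)); o,r=rays(c,np.c_[u,v]); return o+r*d[v,u][:,None]
E
python3 - <<'E'
from h import *
for n in('scene','side','wrist'):
    im,d,c=grab(n,n+'0'); o,r=rays(c,[[320,200]]); print(n,o,r,c['K'][0,0],c['k1'],(d>0).mean())
print(manip.sense())
E
```

```text
scene [1.16619279 0.16438377 1.10624392] [[-0.54029055 -0.20370867 -0.81645055]] 470.19375088440756 -0.09578564478550831 0.99566015625
side [0.13007851 0.84276971 0.60033477] [[ 0.29531046 -0.82464379 -0.48290363]] 450.2962109883836 0.006814811004505364 0.99624609375
wrist [0.64859551 0.07276882 0.38493648] [[ 0.01328582 -0.24617847 -0.96951122]] 309.4768215867949 -0.04780574384341934 0.99612890625
{'time': 0.15, 'q': array([-5.68548608, 19.12160721,  2.28526514, 83.99886205, -0.76945827,
       76.96670812, -3.35125416]), 'dq': array([-0.08621997, -0.05230681, -0.00513354, -0.1971567 , -0.07763124,
        0.00788326,  0.058079  ]), 'effort': array([ 1.24259990e-03, -6.56844234e+01,  1.33660264e+00, -4.04110801e+01,
       -5.95439016e-02,  4.17590642e-02, -1.22402304e-05]), 'position': array([6.49717056e-01, 5.23524964e-06, 2.91578079e-01]), 'ee_rot': array([-1.79928130e+02,  3.20679085e-03,  9.00004581e+01]), 'wrist_force': array([ 0.21852841, -1.17980223,  0.14194179]), 'wrist_torque': array([-0.02864502,  0.01958724, -0.00653652]), 'grip_force': 0.0, 'width': 1.0023700540793476}
```

View pics/scene0.png

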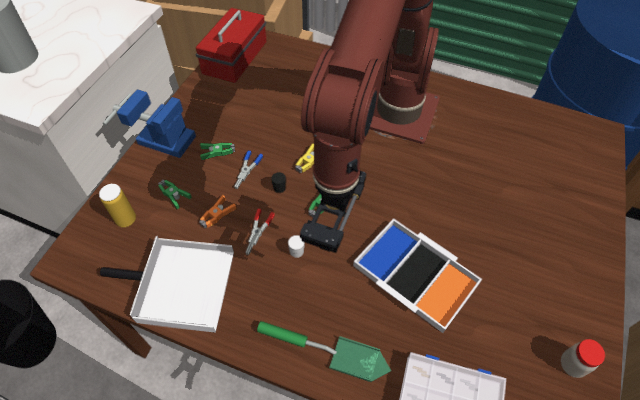

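View pics/side0.png

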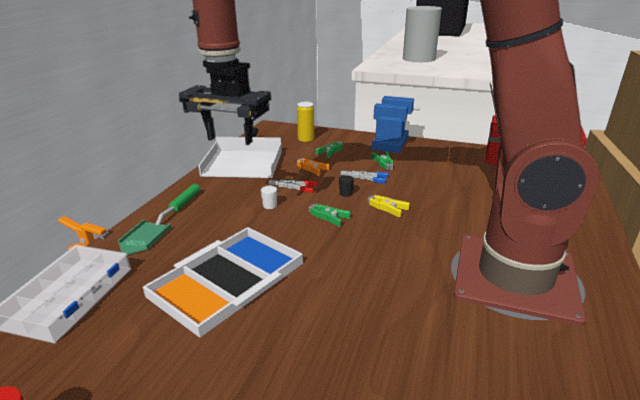

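The scene view shows blue pliers (248,168), orange clamp (217,211), black stopper (279,182), red pliers (260,230), white stopper (296,246), and the caddy bays blue (387,252), black (416,272) and orange (447,294). A green clamp is partly hidden by the gripper near (317,205).

```bash
cat >> h.py <<'E'
def comps(d,c,im,lo=.005,hi=.07,box=(.3,1.0,-.6,.4),amin=25):
    P=cloud(d,c,np.ones(d.shape,bool)); v,u=np.nonzero(d>0)
    ok=(P[:,2]>lo)&(P[:,2]<hi)&(P[:,0]>box[0])&(P[:,0]<box[1])&(P[:,1]>box[2])&(P[:,1]<box[3])
    m=np.zeros(d.shape,np.uint8); m[v[ok],u[ok]]=1
    n,l,s,ct=cv2.connectedComponentsWithStats(m); L=l[v,u]
    for i in range(1,n):
        if s[i,4]<amin: continue
        Q=P[L==i]; col=im[l==i]
        r=cv2.minAreaRect(Q[:,:2].astype(np.float32)*1000)
        print('px',ct[i].astype(int),s[i,4],'z',np.percentile(Q[:,2],[5,95]).round(3),'ctr',np.round(r[0],0),'size',np.round(r[1],0),'ang',round(r[2]),'rgb',np.median(col,0))
E
python3 - <<'E'
from h import *
for s in('scene0','side0'):
    im,d,c=load(s); print(s); comps(d,c,im)
    # table height check
    P=cloud(d,c,np.ones(d.shape,bool)); k=(abs(P[:,0]-.6)<.25)&(abs(P[:,1]+.1)<.4)&(abs(P[:,2])<.02);print('table',np.median(P[k,2]))
    hsv=cv2.cvtColor(im,cv2.COLOR_RGB2HSV)
    for n,lo,hi in(('blue',(105,150,60),(125,255,255)),('orange',(8,180,120),(17,255,255)),('green',(50,90,40),(85,255,255)),('red',(0,190,90),(3,255,255))):
        m=cv2.inRange(hsv,lo,hi); k,l,st,ct=cv2.connectedComponentsWithStats(m)
        for i in range(1,k):
            if st[i,4]>25:
                p=plane(c,[ct[i]],.006)[0]
                if .2<p[0]<1.1 and abs(p[1])<.6:
                    cn=cv2.findContours((l==i).astype(np.uint8),0,2)[0][0].reshape(-1,2)
                    r=cv2.minAreaRect((plane(c,cn,.006)[:,:2]*1000).astype(np.float32))
                    print(n,ct[i].astype(int),st[i,4],np.round(r[0]),np.round(r[1]),round(r[2],1))
E
```

```text
scene0
px [181 140] 568 z [0.008 0.065] ctr [ 392. -580.] size [133.  40.] ang 0 rgb [32. 56. 96.]
px [216 149] 446 z [0.006 0.027] ctr [ 373. -485.] size [ 78. 121.] ang 40 rgb [49.  97.5 55. ]
px [247 167] 324 z [0.006 0.019] ctr [ 411. -366.] size [ 74. 150.] ang 75 rgb [128.5 128.  161.5]
px [304 162] 248 z [0.006 0.028] ctr [ 337. -205.] size [54. 73.] ang 84 rgb [187.5 167.5  78. ]
px [278 182] 257 z [0.007 0.055] ctr [ 422. -244.] size [85. 44.] ang 25 rgb [37. 37. 33.]
px [172 192] 400 z [0.006 0.026] ctr [ 568. -521.] size [129.  62.] ang 65 rgb [46. 88. 56.]
px [314 205] 145 z [0.006 0.026] ctr [ 459. -119.] size [31. 84.] ang 89 rgb [ 63. 112.  76.]
px [215 212] 489 z [0.006 0.026] ctr [ 592. -365.] size [ 60. 111.] ang 64 rgb [131.  81.  41.]
px [125 216] 309 z [0.008 0.065] ctr [ 706. -579.] size [27. 58.] ang 73 rgb [147. 120.  48.]
px [258 229] 399 z [0.006 0.019] ctr [ 598. -225.] size [150.  53.] ang 8 rgb [129. 106. 103.]
px [495 223] 50 z [0.005 0.009] ctr [329. 379.] size [47. 34.] ang 16 rgb [97. 59. 41.]
px [418 273] 7104 z [0.006 0.029] ctr [544. 211.] size [29
[... 2693 characters left out ...]
 -363.] [38. 66.] 4.0
blue [258 254] 1115 [543. 109.] [ 68. 142.] 70.3
blue [112 269] 79 [815. 262.] [19. 43.] 1.9
blue [ 70 309] 122 [804. 389.] [19. 43.] 7.8
orange [312 165] 262 [ 592. -383.] [ 87. 124.] 65.2
orange [ 83 229] 440 [1010.  146.] [ 71. 177.] 62.4
orange [191 297] 1714 [606. 283.] [ 72. 142.] 70.3
green [329 148] 194 [ 588. -528.] [133.  72.] 78.6
green [382 159] 176 [ 391. -490.] [ 60. 126.] 23.1
green [184 196] 333 [858. -71.] [ 42. 157.] 2.7
green [329 213] 440 [ 449. -113.] [ 78. 114.] 74.1
green [141 236] 948 [841. 137.] [ 88. 138.] 3.7
red [310 183] 47 [ 553. -258.] [33. 32.] 18.2
red [306 189] 53 [ 552. -218.] [34. 31.] 18.3
red [  9 393] 253 [745. 567.] [46. 24.] 19.0
```

View pics/wrist0.png

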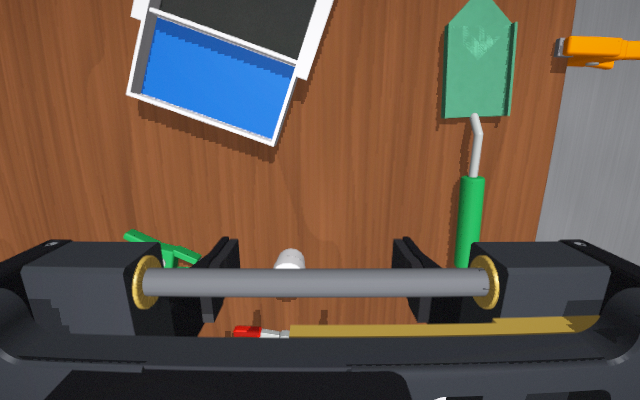

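Tray axis is about -20°, and the pliers and clamp lie almost parallel to it. I'll turn the tool to a yaw near -18° and look from above the kit.

Request:
{"api": "step_arm", "payload": {
  "motion": [
    [[-0.015,-0.018,0,0,0,-0.079],[-0.015,-0.018,0,0,0,-0.079],[-0.015,-0.018,0,0,0,-0.079],[-0.015,-0.018,0,0,0,-0.079],[-0.015,-0.018,0,0,0,-0.079]]
  ]
}}

```text
time: 0.57
position: [0.574, -0.0908, 0.2919]
ee_rot: [-180.0, 0.0, 54.1]
wrist_force: [-0.4, -0.5, 0.2]
width: 1.003
grip_force: 0.0
```

Request:
{"api": "step_arm", "payload": {
  "motion": [
    [[-0.015,-0.018,0,0,0,-0.079],[-0.015,-0.018,0,0,0,-0.079],[-0.015,-0.018,0,0,0,-0.079],[-0.015,-0.018,0,0,0,-0.079],[-0.015,-0.018,0,0,0,-0.079]]
  ]
}}

```text
time: 0.98
position: [0.499, -0.1807, 0.2921]
ee_rot: [-180.0, 0.0, 18.5]
wrist_force: [0.9, -0.0, -0.6]
width: 1.0
grip_force: 0.0
```

Request:
{"api": "step_arm", "payload": {
  "motion": [
    [[-0.015,-0.018,0,0,0,-0.079],[-0.015,-0.018,0,0,0,-0.079],[-0.015,-0.018,0,0,0,-0.079],[-0.015,-0.018,0,0,0,-0.079],[-0.01,-0.018,0,0,0,-0.079]]
  ]
}}

```text
time: 1.4
position: [0.4284, -0.2709, 0.2922]
ee_rot: [-180.0, 0.0, -17.0]
wrist_force: [0.2, 0.1, 0.3]
width: 0.998
grip_force: 0.0
```

Request:
{"api": "step_arm", "payload": {
  "motion": [
    [[0,0,0,0,0,-0.02],[0,0,0,0,0,0],[0,0,0,0,0,0]]
  ]
}}

```text
time: 1.65
position: [0.43, -0.2697, 0.2921]
ee_rot: [-180.0, 0.0, -18.3]
wrist_force: [-0.1, 0.7, 0.1]
width: 1.008
grip_force: 0.0
```

```bash
python3 - <<'E'
from h import *
s=manip.sense(); print(s['time'],s['position'],s['ee_rot'],s['q'].round(0))
im,d,c=grab('wrist','wrist1'); comps(d,c,im,amin=60)
grab('scene','scene1')
E
```

```text
1.65 [ 0.43004979 -0.26967261  0.29211752] [-1.79978110e+02  1.06915148e-02 -1.83496590e+01] [  6.   2.  22. 104.  -1.  74. -80.]
px [238  58] 2232 z [0.01  0.016] ctr [ 594. -233.] size [126.  52.] ang 4 rgb [223.  211.  208.5]
px [351  30] 2100 z [0.013 0.024] ctr [ 573. -357.] size [54. 68.] ang 71 rgb [255. 183.   0.]
px [480   5] 953 z [0.007 0.023] ctr [ 558. -512.] size [107.  11.] ang 78 rgb [ 41. 156.  80.]
px [120  72] 1960 z [0.013 0.052] ctr [ 614. -110.] size [41. 41.] ang 85 rgb [255. 255. 255.]
px [586 123] 5495 z [0.011 0.066] ctr [ 399. -584.] size [ 32. 101.] ang 90 rgb [ 40.  84. 140.]
px [387 172] 1810 z [0.01  0.016] ctr [ 419. -357.] size [140.  50.] ang 2 rgb [211. 215. 228.]
px [486 165] 2641 z [0.008 0.024] ctr [ 382. -473.] size [ 56. 106.] ang 30 rgb [ 49. 150.  85.]
px [ 21 196] 5109 z [0.006 0.026] ctr [525. 101.] size [ 80. 187.] ang 56 rgb [110. 175. 255.]
px [286 187] 1179 z [0.036 0.052] ctr [ 439. -239.] size [40. 41.] ang 71 rgb [70. 72. 70.]
px [184 210] 2314 z [0.008 0.024] ctr [ 447. -102.] size [ 53. 105.] ang 77 rgb [ 67.  193.  115.5]
px [289 254] 476 z [0.007 0.022] ctr [ 347. -206.] size [38. 39.] ang 79 rgb [186. 182.   0.]
```

View pics/wrist1.png

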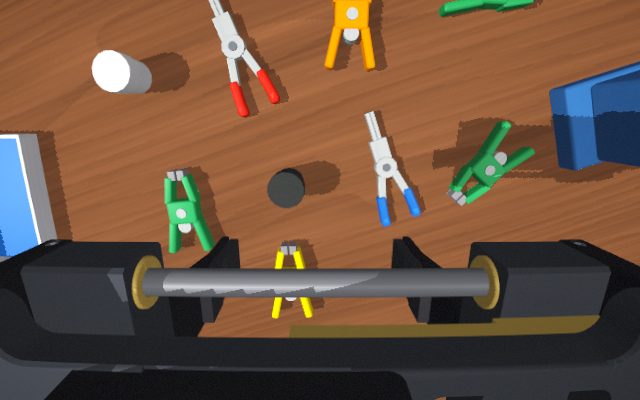

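Wrist view shows: blue pliers with pivot at (386,167), nose (371,115), handle ends (383,222)/(416,213); black stopper top at (286,187); orange clamp knuckle pin at (352,14), handle ends (330,67)/(378,68).

```bash
python3 - <<'E'
from h import *
im,d,c=load('wrist1')
P=plane(c,[[386,167],[371,115],[383,222],[416,213]],.013)*1000; print(P.round(0))
m=(P[2]+P[3])/2; v=P[1]-m; print('pliers axis',np.degrees(np.arctan2(v[1],v[0])),np.hypot(*v[:2]), 'mid+73', (m+v/np.hypot(*v[:2])*73).round(0))
P=plane(c,[[352,14],[330,67],[378,68]],.02)*1000; print(P.round(0)); m=(P[1]+P[2])/2; v=P[0]-m; print('clamp',np.degrees(np.arctan2(v[1],v[0])))
Q=cloud(d,c,np.ones(d.shape,bool)); 
im,d,c=load('scene1')
hsv=cv2.cvtColor(im,cv2.COLOR_RGB2HSV)
for n,lo,hi in(('blue',(105,150,60),(125,255,255)),('orange',(8,180,120),(17,255,255))):
    mk=cv2.inRange(hsv,lo,hi); k,l,st,ct=cv2.connectedComponentsWithStats(mk)
    for i in range(1,k):
        if st[i,4]>1000 and 350<ct[i][0]<500:
            cn=cv2.findContours((l==i).astype(np.uint8),0,2)[0][0].reshape(-1,2)
            print(n,cv2.boxPoints(cv2.minAreaRect((plane(c,cn,.006)[:,:2]*1000).astype(np.float32))).round(0).tolist())
comps(d,c,im,lo=.018,hi=.04,box=(.4,.75,0,.4),amin=200)
im,d,c=load('side0'); comps(d,c,im,lo=.018,hi=.04,box=(.4,.75,0,.4),amin=200)
comps(d,c,im,lo=.005,box=(.5,.7,-.5,-.27))
E
python3 -c "
import cv2;i=cv2.imread('pics/scene1.png');cv2.imwrite('pics/c1.png',cv2.resize(i[120:340,180:500],None,fx=2.5,fy=2.5))"
```

```text
[[ 421. -358.   13.]
 [ 485. -357.   13.]
 [ 354. -336.   13.]
 [ 352. -379.   13.]]
pliers axis 0.2815155294042071 131.51153044597206 mid+73 [ 426. -357.   13.]
[[ 592. -365.   20.]
 [ 548. -327.   20.]
 [ 531. -377.   20.]]
clamp -14.475667922569041
blue [[442.0, 108.0], [586.0, 56.0], [613.0, 132.0], [469.0, 183.0]]
orange [[504.0, 282.0], [649.0, 230.0], [676.0, 308.0], [532.0, 359.0]]
px [417 271] 1510 z [0.02  0.032] ctr [565. 207.] size [281. 202.] ang 71 rgb [218. 214. 217.]
px [221 275] 2224 z [0.019 0.028] ctr [566. 206.] size [283. 201.] ang 70 rgb [203. 201. 203.]
px [325 150] 104 z [0.007 0.022] ctr [ 588. -481.] size [44. 55.] ang 83 rgb [30.  92.  48.5]
px [273 165] 47 z [0.007 0.039] ctr [ 692. -300.] size [ 4. 63.] ang 16 rgb [112. 112. 113.]
px [312 165] 296 z [0.007 0.023] ctr [ 591. -363.] size [ 57. 108.] ang 71 rgb [149.  85.  22.]
```

View pics/c1.png

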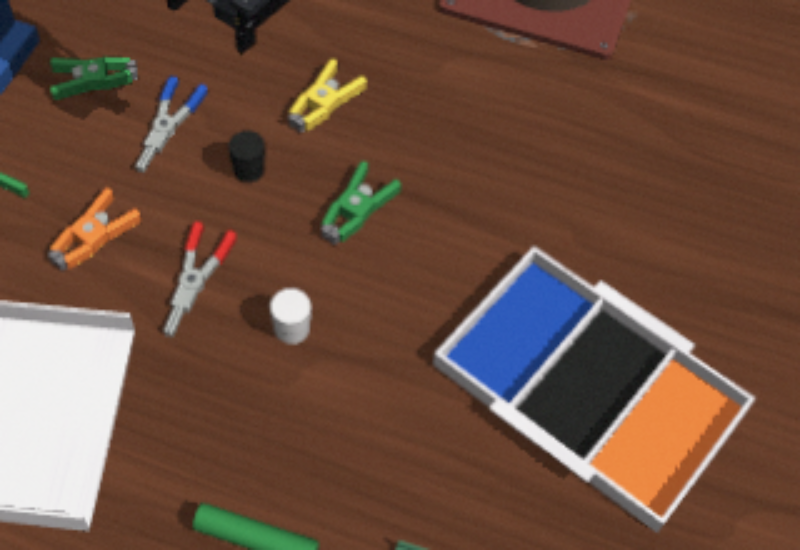

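Orange clamp: pivot about (592,-365) mm, axis about -17°. Pliers: pivot about (421,-358), axis about 1°. The crop shows the tray clear, with higher side flaps at the black bay ends. Tray centre is (566,206), axis -19.7°. Going for the pliers.

Request:
{"api": "step_arm", "payload": {
  "motion": [
    [[-0.002,-0.018,-0.034,0,0,0.043],[-0.002,-0.018,-0.034,0,0,0.043],[-0.002,-0.018,-0.034,0,0,0.043],[-0.002,-0.018,-0.034,0,0,0.043],[-0.001,-0.016,-0.034,0,0,0.043]]
  ],
  "gripper": -0.38
}}

```text
time: 2.17
position: [0.4212, -0.3583, 0.1207]
ee_rot: [180.0, -0.0, 1.2]
wrist_force: [0.3, 0.5, 0.4]
width: 0.725
grip_force: 0.0
```

Request:
{"api": "step_arm", "payload": {
  "motion": [
    [[0,0,0,0,0,0],[0,0,-0.01,0,0,0],[0,0,0,0,0,0],[0,0,0,0,0,0]]
  ]
}}

```text
time: 2.5
position: [0.422, -0.3572, 0.1131]
ee_rot: [180.0, -0.1, 1.0]
wrist_force: [0.5, -0.1, 0.2]
width: 0.694
grip_force: 0.0
```

```bash
python3 - <<'E'
from h import *
s=manip.sense(); print(s['time'],s['position'],s['ee_rot'],s['width'])
grab('wrist','wrist2'); 
E
```

```text
2.5 [ 0.422035   -0.35724502  0.11309168] [ 1.79996115e+02 -6.97569745e-02  9.54048265e-01] 0.694416521644141
```

View pics/wrist2.png

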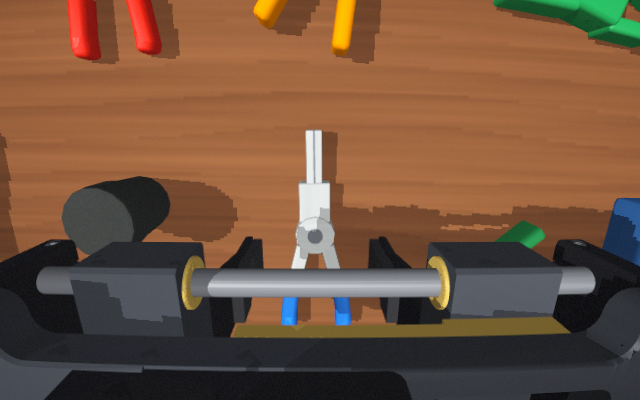

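Blue pliers are centred between the fingers, with the pivot at (315,236) and the nose straight up. I'll descend and grip.

Request:
{"api": "step_arm", "payload": {
  "motion": [
    [[0,0,-0.01,0,0,0],[0,0,-0.01,0,0,0],[0,0,-0.01,0,0,0],[0,0,-0.009,0,0,0],[0,0,0,0,0,0]]
  ]
}}

```text
time: 2.97
position: [0.4199, -0.3571, 0.0709]
ee_rot: [-179.9, 0.2, 0.9]
wrist_force: [-0.0, -0.7, -0.6]
width: 0.692
grip_force: 0.0
```

Request:
{"api": "step_arm", "payload": {
  "motion": [
    [[0,0,0,0,0,0],[0,0,0,0,0,0],[0,0,0,0,0,0],[0,0,0,0,0,0],[0,0,0,0,0,0]]
  ],
  "gripper": 1,
  "grip_force": 30
}}

```text
time: 3.38
position: [0.4212, -0.3582, 0.0736]
ee_rot: [180.0, -0.0, 0.9]
wrist_force: [0.5, 0.1, 0.6]
width: 0.398
grip_force: 0.0
```

Request:
{"api": "step_arm", "payload": {
  "motion": [
    [[0,0,0,0,0,0],[0,0,0,0,0,0],[0,0,0.01,0,0,0],[0,0,0.02,0,0,0],[0,0,0.025,0,0,0]]
  ]
}}

```text
time: 3.8
position: [0.4199, -0.3574, 0.128]
ee_rot: [-179.9, 0.2, 0.9]
wrist_force: [0.2, -1.0, -0.2]
width: 0.293
grip_force: 29.8
```

```bash
python3 - <<'E'
from h import *
im,d,c=load('wrist2'); print(plane(c,[[315,236]],.014))
s=manip.sense(); print(s['time'],s['position'],s['ee_rot'],s['width'],s['grip_force'])
E
```

```text
[[ 0.42038039 -0.35741549  0.014     ]]
3.8 [ 0.4199425  -0.35737251  0.12801701] [-1.79913482e+02  1.71130953e-01  8.91894591e-01] 0.29330520579179437 29.83204964082688
```

Request:
{"api": "step_arm", "payload": {
  "motion": [
    [[0,0,0.03,0,0,0],[0.005,0.02,0.025,0,0,0],[0.008,0.034,0.01,0,0,-0.018],[0.008,0.034,0,0,0,-0.018],[0.008,0.034,0,0,0,-0.018]]
  ]
}}

```text
time: 4.22
position: [0.4503, -0.2352, 0.195]
ee_rot: [180.0, -0.1, -4.1]
wrist_force: [0.7, 0.9, -2.6]
width: 0.292
grip_force: 29.8
```

Request:
{"api": "step_arm", "payload": {
  "motion": [
    [[0.008,0.034,0,0,0,-0.018],[0.008,0.034,0,0,0,-0.018],[0.008,0.034,0,0,0,-0.018],[0.008,0.034,0,0,0,-0.018],[0.008,0.034,0,0,0,-0.018]]
  ]
}}

```text
time: 4.63
position: [0.4899, -0.0645, 0.1941]
ee_rot: [-180.0, -0.0, -12.2]
wrist_force: [0.4, -1.0, -1.2]
width: 0.295
grip_force: 29.8
```

Request:
{"api": "step_arm", "payload": {
  "motion": [
    [[0.008,0.034,0,0,0,-0.018],[0.008,0.034,0,0,0,-0.018],[0.008,0.034,0,0,0,-0.018],[0.008,0.034,0,0,0,-0.018],[0.008,0.034,0,0,0,-0.018]]
  ]
}}

```text
time: 5.05
position: [0.53, 0.1055, 0.194]
ee_rot: [-180.0, -0.0, -20.3]
wrist_force: [0.8, -0.7, -1.2]
width: 0.296
grip_force: 29.8
```

Request:
{"api": "step_arm", "payload": {
  "motion": [
    [[0.004,0.015,-0.02,0,0,0],[0,0,-0.02,0,0,0],[0,0,-0.02,0,0,0],[0,0,0,0,0,0],[0,0,0,0,0,0]]
  ]
}}

```text
time: 5.47
position: [0.5334, 0.1185, 0.1331]
ee_rot: [179.9, 0.1, -20.2]
wrist_force: [0.1, -0.7, -0.6]
width: 0.296
grip_force: 29.8
```

```bash
python3 - <<'E'
from h import *
s=manip.sense(); print(s['time'],s['position'],s['ee_rot'],s['width'],s['grip_force'])
grab('wrist','wrist3'); 
E
```

```text
5.4667 [0.53336633 0.11853817 0.13307939] [ 1.79906474e+02  8.61178803e-02 -2.01804454e+01] 0.2960238248977725 29.831913225352764
```

View pics/wrist3.png

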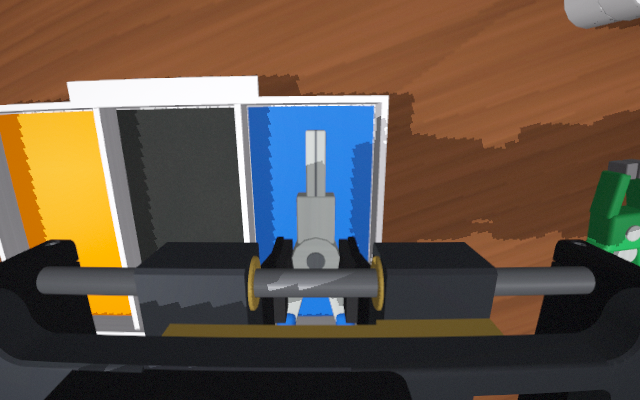

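The pliers hang level and centred over the blue bay (nose at (316,132), bay walls at columns 247 and 375). Lowering, then opening only partly so the fingers clear the walls.

Request:
{"api": "step_arm", "payload": {
  "motion": [
    [[0,0,-0.015,0,0,0],[0,0,-0.015,0,0,0],[0,0,-0.012,0,0,0],[0,0,-0.008,0,0,0],[0,0,-0.003,0,0,0]]
  ]
}}

```text
time: 5.93
position: [0.5338, 0.1187, 0.0799]
ee_rot: [180.0, 0.0, -20.2]
wrist_force: [0.6, 0.3, -1.7]
width: 0.298
grip_force: 29.8
```

Request:
{"api": "step_arm", "payload": {
  "motion": [
    [[0,0,0,0,0,0],[0,0,0,0,0,0],[0,0,0,0,0,0]]
  ]
}}

```text
time: 6.18
position: [0.5345, 0.1191, 0.081]
ee_rot: [-180.0, -0.1, -20.2]
wrist_force: [0.2, -0.7, -1.0]
width: 0.291
grip_force: 29.8
```

Request:
{"api": "step_arm", "payload": {
  "motion": [
    [[0,0,0,0,0,0],[0,0,0,0,0,0],[0,0,0,0,0,0],[0,0,0,0,0,0]]
  ],
  "gripper": 0.03
}}

```text
time: 6.52
position: [0.5342, 0.1191, 0.0806]
ee_rot: [-180.0, -0.0, -20.2]
wrist_force: [-0.3, 0.5, 0.3]
width: 0.46
grip_force: 0.0
```

Request:
{"api": "step_arm", "payload": {
  "motion": [
    [[0,0,0.005,0,0,0],[0,0,0.015,0,0,0],[0,0,0.03,0,0,0],[0,0,0.03,0,0,0],[0,0,0.03,0,0,0]]
  ]
}}

```text
time: 6.93
position: [0.5337, 0.1189, 0.1918]
ee_rot: [180.0, 0.0, -20.2]
wrist_force: [1.3, -0.1, -0.4]
width: 0.485
grip_force: 0.0
```

```bash
python3 - <<'E'
from h import *
s=manip.sense(); print(s['time'],s['position'],s['ee_rot'],s['width'],s['grip_force'])
im,d,c=grab('wrist','wrist4'); 
P=cloud(d,c,np.ones(d.shape,bool)); print(np.median(P[(abs(P[:,0]-.47)<.1)&(abs(P[:,2])<.02),2]))
E
```

```text
6.9333 [0.53366665 0.11885997 0.19179616] [ 1.79984494e+02  1.79830226e-02 -2.01631659e+01] 0.48459204546364176 0.0
0.001649038539943526
```

View pics/wrist4.png

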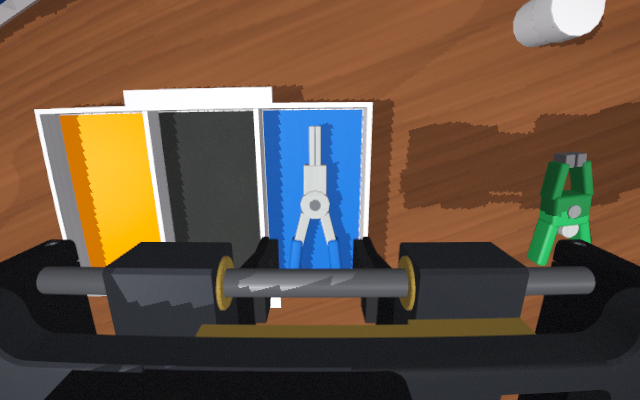

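The pliers lie flat in the blue bay, pivot at (315,205). Next is the orange clamp.

Request:
{"api": "step_arm", "payload": {
  "motion": [
    [[0.004,-0.034,0,0,0,0],[0.004,-0.034,0,0,0,0],[0.004,-0.034,0,0,0,0],[0.004,-0.034,0,0,0,0],[0.004,-0.034,0,0,0,0]]
  ],
  "gripper": -0.4
}}

```text
time: 7.4
position: [0.554, -0.0526, 0.1907]
ee_rot: [-180.0, -0.0, -20.1]
wrist_force: [0.5, -0.7, -0.7]
width: 0.69
grip_force: 0.0
```

Request:
{"api": "step_arm", "payload": {
  "motion": [
    [[0.004,-0.034,0,0,0,0],[0.004,-0.034,0,0,0,0],[0.004,-0.034,0,0,0,0],[0.004,-0.034,0,0,0,0],[0.004,-0.034,0,0,0,0]]
  ]
}}

```text
time: 7.82
position: [0.574, -0.2226, 0.1906]
ee_rot: [-180.0, -0.0, -20.1]
wrist_force: [1.4, -0.3, 0.3]
width: 0.695
grip_force: 0.0
```

Request:
{"api": "step_arm", "payload": {
  "motion": [
    [[0.004,-0.034,0,0,0,0.01],[0.004,-0.034,0,0,0,0.01],[0.004,-0.034,0,0,0,0.01],[0.004,-0.034,0,0,0,0.005],[0.002,-0.008,0,0,0,0]]
  ]
}}

```text
time: 8.23
position: [0.59, -0.3717, 0.1904]
ee_rot: [179.8, -0.0, -17.3]
wrist_force: [-1.2, -0.7, 0.3]
width: 0.696
grip_force: 0.0
```

Request:
{"api": "step_arm", "payload": {
  "motion": [
    [[0,0,-0.02,0,0,0],[0,0,-0.02,0,0,0],[0,0,-0.015,0,0,0],[0,0,0,0,0,0],[0,0,0,0,0,0]]
  ]
}}

```text
time: 8.65
position: [0.5917, -0.3645, 0.1348]
ee_rot: [-180.0, 0.1, -17.0]
wrist_force: [0.9, 1.4, 0.5]
width: 0.696
grip_force: 0.0
```

```bash
python3 - <<'E'
from h import *
s=manip.sense(); print(s['time'],s['position'],s['ee_rot'],s['width'],s['grip_force'])
im,d,c=grab('wrist','wrist5'); comps(d,c,im,amin=200)
E
```

```text
8.65 [ 0.59168968 -0.36447413  0.13477748] [-1.79977389e+02  9.66967503e-02 -1.70021478e+01] 0.695667019436441 0.0
px [178  50] 21505 z [0.005 0.038] ctr [ 713. -316.] size [209.  98.] ang 72 rgb [209. 209. 211.]
px [607   7] 1047 z [0.007 0.036] ctr [ 676. -585.] size [33.  7.] ang 55 rgb [90. 72.  0.]
px [523 186] 6574 z [0.009 0.024] ctr [ 575. -518.] size [107.  56.] ang 71 rgb [ 30. 106.  56.]
px [314 214] 4692 z [0.018 0.024] ctr [ 601. -365.] size [48. 84.] ang 74 rgb [194. 133.   0.]
px [124 211] 1799 z [0.006 0.014] ctr [ 641. -230.] size [63. 22.] ang 6 rgb [178. 181. 180.]
```

View pics/wrist5.png

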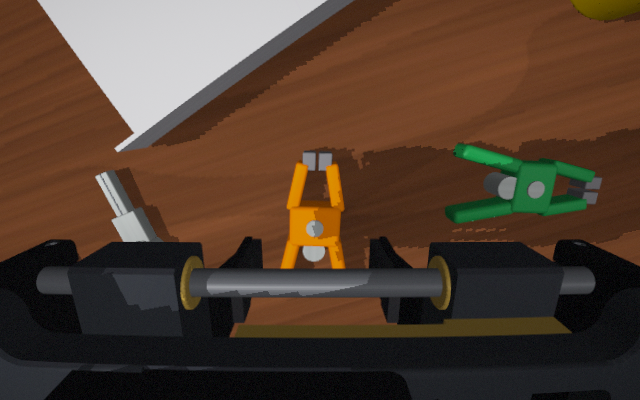

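The clamp is centred and aligned between the fingers, knuckle pin at (315,229).

```bash
python3 - <<'E'
from h import *
im,d,c=load('wrist5'); print(plane(c,[[315,229],[317,160]],.022))
E
```

```text
[[ 0.58988479 -0.36445357  0.022     ]
 [ 0.63591487 -0.37989445  0.022     ]]
```

Request:
{"api": "step_arm", "payload": {
  "motion": [
    [[0,0,-0.015,0,0,0],[0,0,-0.015,0,0,0],[0,0,-0.015,0,0,0],[0,0,-0.01,0,0,0],[0,0,-0.006,0,0,0]]
  ]
}}

```text
time: 9.12
position: [0.5918, -0.3647, 0.0733]
ee_rot: [-180.0, 0.0, -17.0]
wrist_force: [-0.9, -0.4, -0.3]
width: 0.704
grip_force: 0.0
```

Request:
{"api": "step_arm", "payload": {
  "motion": [
    [[0,0,0,0,0,0],[0,0,0,0,0,0],[0,0,0,0,0,0],[0,0,0,0,0,0],[0,0,0,0,0,0]]
  ],
  "gripper": 1,
  "grip_force": 25
}}

```text
time: 9.53
position: [0.5924, -0.3651, 0.0751]
ee_rot: [180.0, -0.1, -17.0]
wrist_force: [-0.5, -0.1, 2.6]
width: 0.41
grip_force: 27.6
```

Request:
{"api": "step_arm", "payload": {
  "motion": [
    [[0,0,0,0,0,0],[0,0,0,0,0,0],[0,0,0.01,0,0,0],[0,0,0.02,0,0,0],[0,0,0.03,0,0,0]]
  ]
}}

```text
time: 9.95
position: [0.5904, -0.3641, 0.1324]
ee_rot: [-180.0, 0.3, -17.0]
wrist_force: [0.0, -0.7, -0.5]
width: 0.409
grip_force: 27.5
```

Request:
{"api": "step_arm", "payload": {
  "motion": [
    [[0,0.01,0.03,0,0,0],[0,0.02,0.03,0,0,0],[0,0.034,0.005,0,0,0],[0,0.034,0,0,0,0],[0,0.034,0,0,0,0]]
  ]
}}

```text
time: 10.37
position: [0.5919, -0.2321, 0.2008]
ee_rot: [-180.0, -0.1, -17.1]
wrist_force: [0.4, 1.1, -1.9]
width: 0.412
grip_force: 27.5
```

Request:
{"api": "step_arm", "payload": {
  "motion": [
    [[0,0.034,0,0,0,-0.002],[0,0.034,0,0,0,-0.002],[0,0.034,0,0,0,-0.002],[0,0.034,0,0,0,-0.002],[0,0.034,0,0,0,-0.002]]
  ]
}}

```text
time: 10.78
position: [0.5915, -0.0616, 0.1998]
ee_rot: [180.0, -0.0, -17.9]
wrist_force: [0.7, -0.4, -0.7]
width: 0.412
grip_force: 27.5
```

Request:
{"api": "step_arm", "payload": {
  "motion": [
    [[0.001,0.034,0,0,0,-0.002],[0.001,0.034,0,0,0,-0.002],[0.001,0.034,0,0,0,-0.002],[0.001,0.034,0,0,0,-0.002],[0.001,0.034,0,0,0,-0.002]]
  ]
}}

```text
time: 11.2
position: [0.5967, 0.1084, 0.1999]
ee_rot: [-180.0, -0.0, -18.8]
wrist_force: [1.7, -0.3, -0.8]
width: 0.411
grip_force: 27.5
```

Request:
{"api": "step_arm", "payload": {
  "motion": [
    [[0,0.034,0,0,0,-0.002],[0,0.034,0,0,0,-0.002],[0,0.034,0,0,0,-0.002],[0,0.034,0,0,0,-0.002],[0,0.034,0,0,0,-0.002]]
  ]
}}

```text
time: 11.62
position: [0.5967, 0.2783, 0.1998]
ee_rot: [180.0, -0.0, -19.7]
wrist_force: [0.5, 0.1, -0.7]
width: 0.411
grip_force: 27.5
```

Request:
{"api": "step_arm", "payload": {
  "motion": [
    [[0,0.016,-0.01,0,0,0],[0,0,-0.02,0,0,0],[0,0,-0.02,0,0,0],[0,0,0,0,0,0],[0,0,0,0,0,0]]
  ]
}}

```text
time: 12.03
position: [0.5964, 0.292, 0.1484]
ee_rot: [179.9, 0.1, -19.7]
wrist_force: [-0.2, 0.3, 0.2]
width: 0.412
grip_force: 27.5
```

```bash
python3 - <<'E'
from h import *
s=manip.sense(); print(s['time'],s['position'],s['ee_rot'],s['width'],s['grip_force'])
im,d,c=grab('wrist','wrist6')
E
```

```text
12.0333 [0.59643235 0.29197828 0.14836447] [ 1.79858358e+02  8.83362425e-02 -1.97456723e+01] 0.41151030642635955 27.543324009748176
```

View pics/wrist6.png

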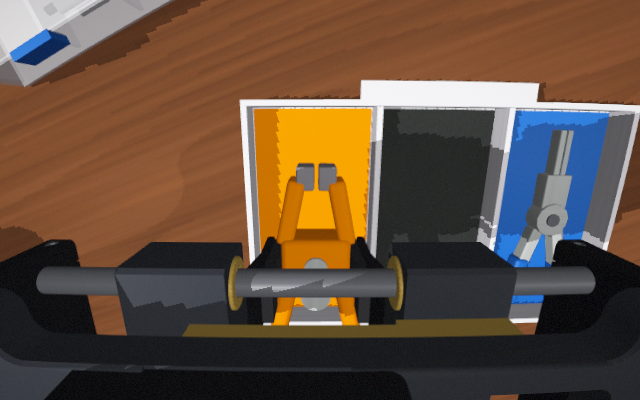

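Clamp is centred over the orange bay (columns 250-375, clamp at 316). Lower and release.

Request:
{"api": "step_arm", "payload": {
  "motion": [
    [[0,0,-0.02,0,0,0],[0,0,-0.018,0,0,0],[0,0,-0.015,0,0,0],[0,0,-0.01,0,0,0],[0,0,-0.005,0,0,0]]
  ]
}}

```text
time: 12.5
position: [0.5972, 0.2926, 0.0811]
ee_rot: [180.0, -0.0, -19.7]
wrist_force: [0.1, 0.6, -1.4]
width: 0.415
grip_force: 27.5
```

Request:
{"api": "step_arm", "payload": {
  "motion": [
    [[0,0,0,0,0,0],[0,0,0,0,0,0],[0,0,0,0,0,0]]
  ]
}}

```text
time: 12.75
position: [0.5976, 0.2932, 0.0825]
ee_rot: [-179.9, -0.1, -19.7]
wrist_force: [0.3, -0.4, -0.5]
width: 0.413
grip_force: 26.6
```

Request:
{"api": "step_arm", "payload": {
  "motion": [
    [[0,0,0,0,0,0],[0,0,0,0,0,0],[0,0,0,0,0,0],[0,0,0,0,0,0]]
  ],
  "gripper": -0.1
}}

```text
time: 13.08
position: [0.5971, 0.293, 0.0815]
ee_rot: [-180.0, -0.0, -19.7]
wrist_force: [0.0, 0.4, -0.4]
width: 0.543
grip_force: 0.0
```

Request:
{"api": "step_arm", "payload": {
  "motion": [
    [[0,0,0.005,0,0,0],[0,0,0.015,0,0,0],[0,0,0.03,0,0,0],[0,0,0.03,0,0,0],[0,0,0.03,0,0,0]]
  ]
}}

```text
time: 13.5
position: [0.5968, 0.2929, 0.1927]
ee_rot: [180.0, 0.0, -19.7]
wrist_force: [0.2, 0.4, 0.4]
width: 0.551
grip_force: 0.0
```

Request:
{"api": "step_arm", "payload": {
  "motion": [
    [[-0.01,-0.035,0,0,0,0],[-0.01,-0.035,0,0,0,0],[-0.01,-0.035,0,0,0,0],[-0.01,-0.035,0,0,0,0],[-0.01,-0.035,0,0,0,0]]
  ],
  "gripper": -0.7
}}

```text
time: 13.92
position: [0.5463, 0.1164, 0.1918]
ee_rot: [-180.0, -0.0, -19.7]
wrist_force: [-0.3, 0.0, 0.7]
width: 0.815
grip_force: 0.0
```

Request:
{"api": "step_arm", "payload": {
  "motion": [
    [[-0.01,-0.035,0,0,0,0],[-0.01,-0.035,0,0,0,0],[-0.01,-0.035,0,0,0,0],[-0.01,-0.035,0,0,0,0],[-0.01,-0.035,0,0,0,0]]
  ]
}}

```text
time: 14.33
position: [0.4963, -0.0586, 0.1919]
ee_rot: [-180.0, -0.0, -19.7]
wrist_force: [0.8, -0.1, -0.1]
width: 0.847
grip_force: 0.0
```

Request:
{"api": "step_arm", "payload": {
  "motion": [
    [[-0.012,-0.036,0,0,0,0],[-0.012,-0.036,0,0,0,0],[-0.012,-0.036,0,0,0,0],[-0.012,-0.036,0,0,0,0],[-0.01,-0.036,0,0,0,0]]
  ]
}}

```text
time: 14.75
position: [0.4379, -0.2387, 0.192]
ee_rot: [-180.0, -0.1, -19.7]
wrist_force: [-0.1, -1.1, 0.6]
width: 0.85
grip_force: 0.0
```

Request:
{"api": "step_arm", "payload": {
  "motion": [
    [[0,-0.003,-0.02,0,0,0],[0,0,-0.01,0,0,0],[0,0,0,0,0,0],[0,0,0,0,0,0],[0,0,0,0,0,0]]
  ]
}}

```text
time: 15.17
position: [0.4397, -0.2389, 0.1618]
ee_rot: [-180.0, -0.0, -19.6]
wrist_force: [-0.7, -0.1, -0.3]
width: 0.852
grip_force: 0.0
```

```bash
python3 - <<'E'
from h import *
s=manip.sense(); print(s['time'],s['position'],s['ee_rot'],s['width'],s['grip_force'])
im,d,c=grab('wrist','wrist7'); comps(d,c,im,amin=200)
im,d,c=grab('scene','scene7'); comps(d,c,im,lo=.008,box=(.4,.75,-.3,.4),amin=100)
E
python3 -c "
import cv2,numpy as np;i=cv2.imread('pics/scene7.png');w=cv2.imread('pics/wrist7.png')
a=cv2.resize(i[120:340,180:500],(640,300)) ;cv2.imwrite('pics/c7.png',np.vstack([a,w[100:400]]))"
```

```text
15.1667 [ 0.43971196 -0.2389344   0.16184598] [-1.79980389e+02 -2.00937344e-02 -1.95916601e+01] 0.8524851208728648 0.0
px [246  50] 3567 z [0.011 0.016] ctr [ 571. -234.] size [80. 52.] ang 4 rgb [234. 109. 107.]
px [48 50] 5526 z [0.012 0.052] ctr [ 614. -110.] size [42. 42.] ang 19 rgb [255. 255. 255.]
px [598 183] 5721 z [0.007 0.024] ctr [ 382. -473.] size [ 46. 107.] ang 37 rgb [ 42. 123.  73.]
px [314 223] 2994 z [0.032 0.052] ctr [ 439. -238.] size [41. 41.] ang 27 rgb [56. 57. 56.]
px [155 222] 2002 z [0.006 0.021] ctr [ 464. -107.] size [40. 69.] ang 77 rgb [ 59.  125.5  91. ]
px [304 310] 373 z [0.009 0.022] ctr [ 353. -199.] size [13. 30.] ang 62 rgb [194. 190.  82.]
px [325 310] 407 z [0.009 0.022] ctr [ 346. -218.] size [36. 13.] ang 17 rgb [193. 187.   3.]
px [278 181] 233 z [0.016 0.055] ctr [ 441. -236.] size [42. 40.] ang 1 rgb [28. 28. 27.]
px [322 202] 388 z [0.01  0.027] ctr [451. -94.] size [ 55. 102.] ang 83 rgb [ 63. 136.  81.]
px [257 229] 347 z [0.01  0.019] ctr [ 603. -225.] size [140.  50.] ang 8 rgb [175. 152. 148.]
px [418 273] 5543 z [0.008 0.031] ctr [565. 206.] size [286. 203.] ang 72 rgb [149. 100. 100.]
px [296 245] 279 z [0.014 0.055] ctr [ 616. -106.] size [41. 39.] ang 21 rgb [230. 228. 226.]
px [223 257] 261 z [0.008 0.037] ctr [ 720. -278.] size [72. 52.] ang 15 rgb [240. 238. 239.]
```

View pics/c7.png

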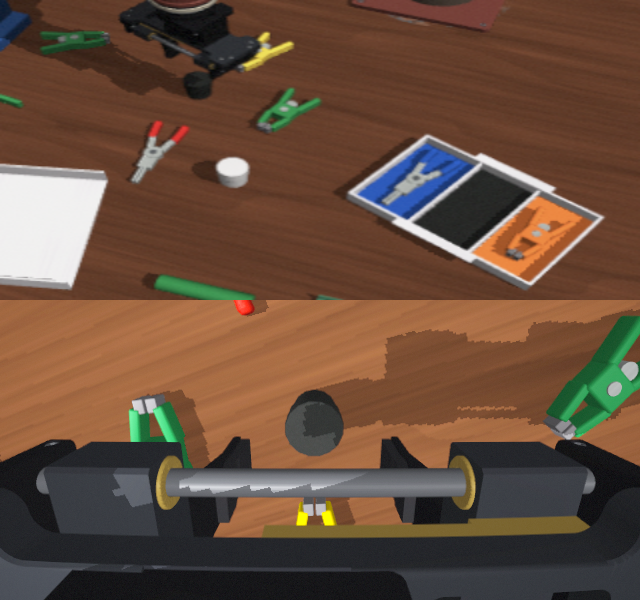

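Both placed pieces lie in their bays, and the black stopper is centred between the fingers (314,223 in the full image). Grip it.

Request:
{"api": "step_arm", "payload": {
  "motion": [
    [[0,0,-0.018,0,0,0],[0,0,-0.018,0,0,0],[0,0,-0.015,0,0,0],[0,0,-0.01,0,0,0],[0,0,-0.002,0,0,0]]
  ]
}}

```text
time: 15.68
position: [0.4386, -0.2393, 0.0971]
ee_rot: [-180.0, 0.1, -19.7]
wrist_force: [-0.1, 0.4, -0.9]
width: 0.85
grip_force: 0.0
```

Request:
{"api": "step_arm", "payload": {
  "motion": [
    [[0,0,0,0,0,0],[0,0,0,0,0,0],[0,0,0,0,0,0],[0,0,0,0,0,0],[0,0,0,0,0,0]]
  ],
  "gripper": 1,
  "grip_force": 15
}}

```text
time: 16.1
position: [0.4393, -0.2401, 0.0989]
ee_rot: [-180.0, -0.1, -19.7]
wrist_force: [-0.7, 0.6, -0.7]
width: 0.558
grip_force: 0.0
```

Request:
{"api": "step_arm", "payload": {
  "motion": [
    [[0,0,0,0,0,0],[0,0,0,0,0,0],[0,0,0,0,0,0],[0,0,0.01,0,0,0],[0,0,0.02,0,0,0]]
  ]
}}

```text
time: 16.52
position: [0.4374, -0.2395, 0.1271]
ee_rot: [180.0, 0.3, -19.7]
wrist_force: [0.2, 0.4, -0.7]
width: 0.476
grip_force: 15.0
```

Request:
{"api": "step_arm", "payload": {
  "motion": [
    [[0,0,0.03,0,0,0],[0.005,0.02,0.03,0,0,0],[0.01,0.034,0.01,0,0,0],[0.01,0.034,0,0,0,0],[0.01,0.034,0,0,0,0]]
  ]
}}

```text
time: 16.93
position: [0.4745, -0.1171, 0.2001]
ee_rot: [-180.0, -0.1, -19.8]
wrist_force: [0.2, -0.2, -1.5]
width: 0.48
grip_force: 15.0
```

Request:
{"api": "step_arm", "payload": {
  "motion": [
    [[0.01,0.034,0,0,0,0],[0.01,0.034,0,0,0,0],[0.01,0.034,0,0,0,0],[0.01,0.034,0,0,0,0],[0.01,0.034,0,0,0,0]]
  ]
}}

```text
time: 17.35
position: [0.524, 0.0534, 0.1989]
ee_rot: [180.0, -0.0, -19.7]
wrist_force: [0.6, -1.1, -0.9]
width: 0.477
grip_force: 15.0
```

Request:
{"api": "step_arm", "payload": {
  "motion": [
    [[0.01,0.034,0,0,0,0],[0.01,0.034,0,0,0,0],[0.01,0.034,0,0,0,0],[0.01,0.034,0,0,0,0],[0.002,0.017,0,0,0,0]]
  ]
}}

```text
time: 17.77
position: [0.5662, 0.2098, 0.1986]
ee_rot: [-179.9, 0.0, -19.5]
wrist_force: [-1.5, -0.1, -0.1]
width: 0.479
grip_force: 15.0
```

Request:
{"api": "step_arm", "payload": {
  "motion": [
    [[0,0,-0.02,0,0,0],[0,0,-0.01,0,0,0],[0,0,0,0,0,0],[0,0,0,0,0,0],[0,0,0,0,0,0]]
  ]
}}

```text
time: 18.18
position: [0.5663, 0.2039, 0.169]
ee_rot: [180.0, -0.0, -19.8]
wrist_force: [-0.3, 0.7, -0.8]
width: 0.473
grip_force: 15.0
```

```bash
python3 - <<'E'
from h import *
s=manip.sense(); print(s['time'],s['position'],s['ee_rot'],s['width'],s['grip_force'])
im,d,c=grab('wrist','wrist8')
E
```

```text
18.1833 [0.5663227  0.2039032  0.16899772] [ 1.79997544e+02 -3.15258312e-02 -1.98050902e+01] 0.4728382213201542 14.999673664569855
```

View pics/wrist8.png

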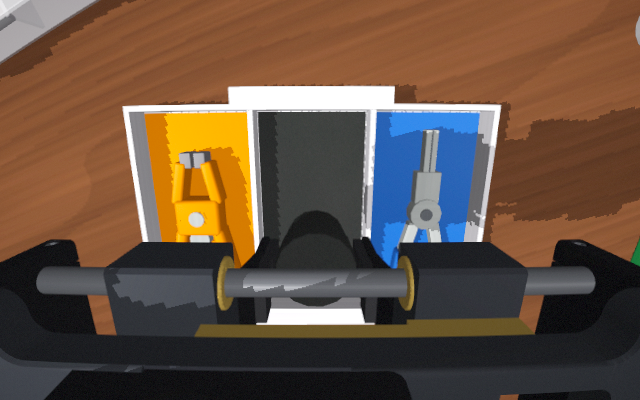

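The stopper is centred over the black bay (column 318, walls at 257 and 366). Lower and release.

Request:
{"api": "step_arm", "payload": {
  "motion": [
    [[0,0,-0.018,0,0,0],[0,0,-0.018,0,0,0],[0,0,-0.013,0,0,0],[0,0,-0.01,0,0,0],[0,0,-0.005,0,0,0]]
  ]
}}

```text
time: 18.65
position: [0.5658, 0.2045, 0.1037]
ee_rot: [180.0, 0.0, -19.7]
wrist_force: [-8.2, -5.1, 22.5]
width: 0.481
grip_force: 15.0
```

Request:
{"api": "step_arm", "payload": {
  "motion": [
    [[0,0,0,0,0,0],[0,0,0,0,0,0],[0,0,0,0,0,0]]
  ]
}}

```text
time: 18.9
position: [0.5663, 0.2051, 0.1047]
ee_rot: [-180.0, -0.0, -19.7]
wrist_force: [0.2, 0.0, 0.2]
width: 0.477
grip_force: 15.0
```

Request:
{"api": "step_arm", "payload": {
  "motion": [
    [[0,0,0,0,0,0],[0,0,0,0,0,0],[0,0,0,0,0,0],[0,0,0,0,0,0],[0,0,0,0,0,0]]
  ],
  "gripper": -0.4
}}

```text
time: 19.32
position: [0.566, 0.205, 0.1043]
ee_rot: [-180.0, -0.0, -19.7]
wrist_force: [-0.4, -0.4, 0.3]
width: 0.683
grip_force: 0.0
```

Request:
{"api": "step_arm", "payload": {
  "motion": [
    [[0,0,0.01,0,0,0],[0,0,0.02,0,0,0],[0,0,0.03,0,0,0],[0,0,0.03,0,0,0],[0,0,0.03,0,0,0]]
  ]
}}

```text
time: 19.73
position: [0.5658, 0.2048, 0.2263]
ee_rot: [-180.0, -0.0, -19.7]
wrist_force: [0.6, 0.2, 0.7]
width: 0.699
grip_force: 0.0
```

Request:
{"api": "step_arm", "payload": {
  "motion": [
    [[-0.02,-0.025,0.01,0,0,0],[-0.02,-0.025,0.01,0,0,0],[-0.02,-0.025,0.01,0,0,0],[-0.01,-0.025,0.01,0,0,0],[0,0,0,0,0,0]]
  ]
}}

```text
time: 20.15
position: [0.4953, 0.1, 0.2674]
ee_rot: [-179.9, -0.2, -20.0]
wrist_force: [1.2, -0.7, 0.3]
width: 0.697
grip_force: 0.0
```

```bash
python3 - <<'E'
from h import *
for n in('wrist','side'):
    im,d,c=grab(n,n+'9'); print(n); comps(d,c,im,lo=.008,box=(.4,.75,-.3,.4),amin=100)
    P=cloud(d,c,np.ones(d.shape,bool)); R=np.array([[.9415,-.337],[.337,.9415]])
    q=(P[:,:2]-[.566,.206])@R
    # bay contents over the floor
    for nm,y0 in(('blue',-.092),('black',0),('orange',.092)):
        k=(abs(q[:,0])<.078)&(abs(q[:,1]-y0)<.038)&(P[:,2]>.012)&(P[:,2]<.09)
        if k.sum(): print(nm,k.sum(),'z',np.percentile(P[k,2],[5,50,97]).round(4),'x',np.percentile(q[k,0],[1,99]).round(3),'y',(np.percentile(q[k,1],[1,99])-y0).round(3))
E
python3 -c "
import cv2,numpy as np;i=cv2.imread('pics/side9.png');w=cv2.imread('pics/wrist9.png')
a=cv2.resize(i[120:340,130:450],(640,300)) ;cv2.imwrite('pics/c9.png',np.vstack([a,w[:300]]))"
```

```text
wrist
px [473  13] 1462 z [0.014 0.052] ctr [ 608. -104.] size [41. 26.] ang 51 rgb [219. 216. 218.]
px [574  31] 769 z [0.009 0.016] ctr [ 561. -217.] size [15. 62.] ang 84 rgb [206.  52.  35.]
px [602  22] 691 z [0.009 0.016] ctr [ 561. -251.] size [57. 14.] ang 13 rgb [204.  43.  26.]
px [184 152] 10853 z [0.01  0.028] ctr [565. 207.] size [281. 199.] ang 70 rgb [231. 229. 231.]
px [287 166] 2262 z [0.014 0.022] ctr [530. 119.] size [ 53. 145.] ang 70 rgb [208. 214. 221.]
px [123 164] 3306 z [0.012 0.029] ctr [594. 296.] size [ 70. 109.] ang 66 rgb [229. 160.   0.]
px [494 165] 2836 z [0.01  0.024] ctr [450. -96.] size [ 53. 103.] ang 81 rgb [ 48. 145.  83.]
px [196 165] 1771 z [0.019 0.058] ctr [558. 212.] size [41. 61.] ang 40 rgb [64. 67. 65.]
blue 3038 z [0.0172 0.0229 0.0281] x [-0.076  0.074] y [-0.036  0.037]
black 2750 z [0.0146 0.0534 0.0579] x [-0.076  0.077] y [-0.037  0.037]
orange 3542 z [0.0142 0.0264 0.0299] x [-0.074  0.077] y [-0.037  0.036]
side
px [295 183] 228 z [0.008 0.016] ctr [ 601. -236.] size [ 53. 140.] ang 88 rgb [180.  165.5 164. ]
px [268 195] 282 z [0.012 0.052] ctr [ 614. -106.] size [42. 41.] ang 72 rgb [199.5 198.  198.5]
px [327 212] 410 z [0.009 0.023] ctr [ 446. -102.] size [ 48. 108.] ang 69 rgb [ 40.5 106.   63.5]
px [226 273] 4591 z [0.009 0.05 ] ctr [567. 206.] size [283. 203.] ang 70 rgb [176. 176. 180.]
px [192 296] 877 z [0.011 0.029] ctr [592. 289.] size [ 56. 110.] ang 64 rgb [215. 134.  30.]
blue 620 z [0.0135 0.0202 0.0275] x [-0.077  0.073] y [-0.037  0.037]
black 772 z [0.0137 0.0305 0.0575] x [-0.076  0.076] y [-0.037  0.036]
orange 1098 z [0.0137 0.0255 0.0293] x [-0.071  0.076] y [-0.037  0.037]
```

View pics/c9.png

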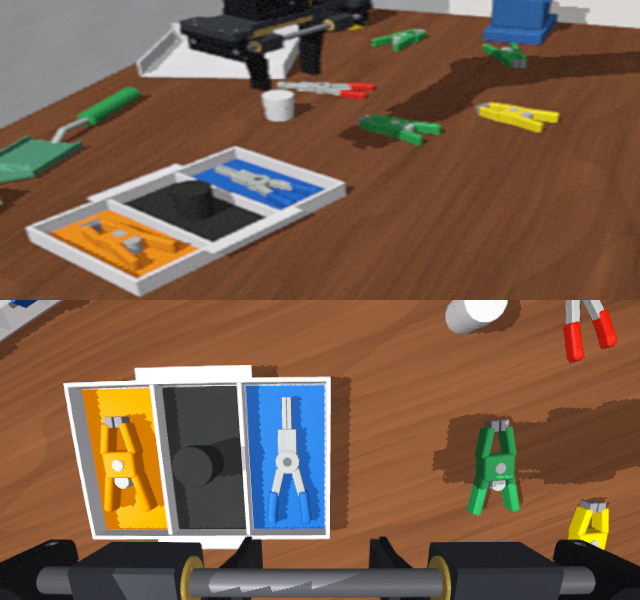

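All three pieces sit in their own bays: pliers top at about 0.022, clamp at about 0.029, stopper upright with its top at about 0.057. The look-alikes are unmoved. Handing in.

```bash
python3 -c "
from workcell import manip
print(manip.sign_off())"
```

```text
the job is handed in; nothing more can be done
None
```

I packed the kit and handed it in after about 20 s of robot time: the blue pliers and orange clamp lie flat and the black stopper stands upright, each in its own bay, with the look-alikes left where they were; the sign-off gave no verdict.

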